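# Unlatch the hold-down arm of a loudspeaker cone jig and hold it raised

## Task

The glue under the loudspeaker cone has set: release the jig's hold-down arm. Take the red latch tab, pull it all the way out sideways against its spring, then swing that arm up off the ball so that the socket head is about 7 cm higher than before, and finish while still holding the hold-down arm up in the gripper. Leave the cone in the jig and do not disturb the glue bottle, the spray can, the steel weight or the stack of cones.

Things in the scene. Friction and masses are not known exactly. Their poses are not given: they have to be found in the camera images.
- jig: Fixed cone-gluing jig: grey base plate 20 mm thick, x -110 to +230 mm, y -100 to +100 mm in its frame. Origin on the bench below the ball; z up. A steel post with a 30 mm ball (centre 90 mm above the bench) stands at the origin, through the cone's hole. The arm's hinge sits between two blue cheeks (80 mm over all in y, 110 mm high) at x = +170 mm; the latch tab sticks out to the -y side.
- clamp_arm (a joint): Angle of the hold-down arm, rad: 0 = down with its socket head over the ball, positive = swung up (at most 0.9). Light hinge; the arm weighs about 0.4 kg and falls down again if let go. While the latch is in, a bolt under the ball's shoulder holds the arm down; it comes free when the latch is out by more than 8 mm.
- pivot (a point): Point on the hinge line of the hold-down arm, midway between the blue cheeks, 92 mm above the bench and 170 mm from the ball along the jig's +x. The hinge line runs along the jig's y. Axes turn with the arm; when it is down they are the jig's.
- socket_head (a point): Centre of the top of the arm's blue socket head (56 mm along the arm, 52 mm across), over the ball, 117 mm above the bench when down. An aluminium beam, 30 mm wide, joins it to the hinge. Axes turn with the arm.
- latch (a joint): How far the latch is out, m: 0 = in (locked), 0.016 = fully out at its stop. It slides along the jig's -y against a spring: about 5 N at first, 11 N at the stop; it springs back if let go. A 10 mm rod joins tab and head, its top 77 mm above the bench; the blue guide ends 47 mm short of the tab's inner face, so a finger fits between, above the rod.
- latch_tab (a point): Grip point of the red latch tab: an upright paddle 10 mm thick along the jig's y, 26 mm wide along its x, from 61 to 125 mm above the bench. The point is in its mid plane, 103 mm above the bench, 98 mm to the -y side of the ball when the latch is in. The tab rides on the arm and lifts with it, 170 mm from the hinge line. Axes as the arm's.
- cone: Loose off-white loudspeaker cone, 140 mm across the rim below, 40 mm high, with a hole in its top, lying rim down on the jig around the post. Origin at the centre of its rim plane. Stays there.
- glue_bottle: White glue bottle 56 mm in diameter, 135 mm high with its nozzle. Bystander on the jig's +y side. Origin under its centre.
- spray_can: Green can 66 mm in diameter, 180 mm high. Bystander on the jig's +y side. Origin under its centre.
- weight: Steel weight 48 mm in diameter, 56 mm high. Bystander on the jig's +y side. Origin under its centre.
- cone_stack: Stack of grey cones 140 mm across, 58 mm high. Bystander on the jig's -y side. Origin under its centre.
Things that resemble listed ones, but are neither listed nor needed, are in the scene too. What is shaped like the cone but blue, orange or purple is not meant.

How it is judged:
By the outcome, as a careful person would: the job done as asked, in the order asked, and still so for the second after the job is handed in, while the arm keeps its last pose, push and grip.
It also fails if it takes over 35 s, if anything falls off the work surface, if the arm or the gripper's body presses on something with over 40 N, if the wrist force passes 120 N, or if a joint passes its speed limit or range.

## Robot

A 6-joint arm with a two-finger parallel gripper is mounted at the origin on the work surface. World frame = base frame: x ahead of the robot, y to its left, z up, the work surface at z = 0. Lengths are in mm, angles in rad, forces in N, time in s.
With the tool pointing down it reaches from about 300 to 1000 mm from the base axis. Payload 5.1 kg.
Tool frame: the origin (TCP) lies at the very end of the fingers, on their centre line; the grasp point (between the pads) lies ctrl.pinch_z behind it (ctrl.pinch_z is the distance from the TCP to the grasp point, in mm); z points along the fingers, y is the line along which they close (so a half turn about z gives the same grasp; the last joint's range is limited). The gripper opens to 95 mm and grips with 3 to 60 N. Pads are 20 mm wide; open, the fingers measure 119 mm over their backs; the gripper's body (75 mm by 180 mm) begins 59 mm behind the grasp point.
Start: joints at [1.123, 0.124, 1.65, -0, 1.367, -0.083], TCP at [231.915, 607.207, 214.656] pointing down, gripper open.
Joint ranges: [-2.61, 2.61], [-1.02, 2.33], [0.03, 2.71], [-1.35, 4.49], [0.32, 2.68], [-2.91, 2.91]. Speed limits (rad/s): [2.57, 2.57, 3.14, 3.14, 3.14, 3.14].

## Interface

Orientations are given as a rotation vector (axis times angle).
In Python, from cell import ctrl gives the robot as it stands. Calls block until the motion is done:
- ctrl.reach(position, orientation): joint-space move of the TCP to a pose.
- ctrl.move_linear(position, rotation=None, feed=150): straight line of the TCP; rotation=None keeps the orientation; feed is the mean speed in mm/s.
- ctrl.movej(angles): joint-space move.
- ctrl.set_gripper(opening, squeeze=None): finger opening in mm; squeeze is the grip in N (None keeps the last); returns when the fingers have stopped.
- ctrl.wait(seconds).
- ctrl.solve_ik(position, orientation): joint angles nearest the present ones, or None.
- ctrl.read_camera(name): name is "scene" or "top" or "wrist"; returns a dict with "color" (480x640x3 uint8, red, green, blue), "z_map" (480x640 float32, mm along the optical axis (not along the pixel's ray), 0 where there is no reading), "fx", "fy", "cx", "cy" (pixels), "T" (4x4, takes a point from camera to world coordinates). Camera axes: x right, y up, looking along -z (the intrinsics and any distortion apply to the point x, -y, -z); pixel columns grow to the right and rows downward; lengths in mm; the calibration is good to about 2 mm. A picture is of the moment at which its call begins.
A pose or a line that the arm cannot do raises ctrl.PlanningError and nothing moves.
- ctrl.sign_off(): hands the job in; it is judged then, once.
Trained networks look in a picture, given as the dict that the camera call returned (one of the last four; its "shot" number tells which), for a name from the list of things; names that differ only in an ending like _2 or _b are one class to them, and where a whole thing is asked for, a point or a joint stands for the part that bears it (a point fixed in the world has none). Each returns a list of dicts, best first, with "p" (0 to 1); they miss things now and then, are a little off and sometimes report something else, mostly with a low value. They report only what shows in the picture. A call takes as long as a camera call. They do not tell look-alikes from the thing itself.
- ctrl.look_for(picture, query): "xyz" ([x, y, z] in mm, in world coordinates, good to about 4 mm: the middle of the surface that is visible of it).
Readings, each from a call of its own:
- ctrl.current_time(): time.
- ctrl.current_q(): joint angles.
- ctrl.current_joint_velocities(): joint speeds.
- ctrl.current_effort(): joint torques, N m.
- ctrl.current_ee_pos(): TCP position.
- ctrl.current_orientation(): TCP orientation.
- ctrl.current_wrist_force(): force on the tool from outside, world axes, zero at the start.
- ctrl.current_ft_torque(): the same for the moment, N m.
- ctrl.current_gripper_width(): finger opening in mm.
- ctrl.current_finger_force(): force on a finger pad.
Only numpy, scipy, OpenCV 4.12 (cv2) and the standard library are available. Lean on these libraries where they do the work, as an engineer would, in place of code of your own. Each camera call takes 0.05 s, during which the arm holds its last target. There are 200 camera calls.

## Working session

There is one attempt and no reset: what is moved stays moved. The work goes in short steps, each a Python script; the robot and the scene stay as the last script left them, time stands still between calls to the robot, and variables do not carry over. Pictures are saved under pics/ and viewed, at most 10 in all, crops included, and the job is handed in when it is done.

```bash
mkdir -p pics; ls
python3 - <<'E'
from cell import ctrl
import cv2,numpy as np
ps={n:ctrl.read_camera(n) for n in("scene","top")}
cv2.imwrite("pics/a.png",ps["scene"]["color"][...,::-1]);cv2.imwrite("pics/b.png",ps["top"]["color"][...,::-1])
for n in ps:
  p=ps[n]
  print(n,p["fx"],p["cx"],p["cy"],[k for k in p],np.round(p["T"],3).tolist())
  for q in("latch_tab","socket_head","cone","jig","glue_bottle","spray_can","weight","cone_stack","pivot"):
    print(q,[(np.round(d["xyz"]).tolist(),round(d["p"],2)) for d in ctrl.look_for(p,q)][:4])
print(ctrl.pinch_z,ctrl.current_orientation(),ctrl.current_time())
E
```

```text
pics
scene 515.9329725132882 315.43745254441234 239.6069453884404 ['color', 'z_map', 'fx', 'fy', 'cx', 'cy', 'T', 'shot'] [[0.17, -0.621, 0.765, 1282.949], [0.985, 0.119, -0.123, -85.484], [-0.015, 0.775, 0.632, 751.005], [0.0, 0.0, 0.0, 1.0]]
latch_tab [([468.0, -27.0, 92.0], 0.77)]
socket_head [([560.0, 2.0, 116.0], 0.79)]
cone [([743.0, 317.0, 21.0], 0.93), ([569.0, -248.0, 26.0], 0.81), ([479.0, 347.0, 22.0], 0.79), ([283.0, 231.0, 20.0], 0.65)]
jig [([637.0, 3.0, 21.0], 0.63), ([468.0, -30.0, 93.0], 0.42)]
glue_bottle [([664.0, 211.0, 70.0], 0.56)]
spray_can [([735.0, 136.0, 125.0], 0.66)]
weight [([576.0, 254.0, 46.0], 0.66), ([561.0, 3.0, 115.0], 0.34), ([366.0, -149.0, 38.0], 0.21)]
cone_stack [([565.0, 8.0, 115.0], 0.55)]
pivot [([568.0, 6.0, 115.0], 0.57)]
top 460.5911016082393 317.0121101532859 243.20617411893147 ['color', 'z_map', 'fx', 'fy', 'cx', 'cy', 'T', 'shot'] [[0.028, 0.997, -0.07, 439.616], [-0.999, 0.029, 0.013, 50.668], [0.015, 0.069, 0.997, 975.038], [0.0, 0.0, 0.0, 1.0]]
latch_tab [([465.0, -20.0, 74.0], 0.45)]
socket_head [([548.0, 19.0, 121.0], 0.95)]
cone [([258.0, 238.0, 17.0], 0.91), ([450.0, 350.0, 23.0], 0.85), ([534.0, -249.0, 20.0], 0.82), ([710.0, 326.0, 24.0], 0.82)]
jig [([571.0, 18.0, 23.0], 0.93)]
glue_bottle [([637.0, 196.0, 78.0], 0.77), ([546.0, 18.0, 117.0], 0.36)]
spray_can [([690.0, 137.0, 182.0], 0.94)]
weight [([552.0, 249.0, 48.0], 0.96)]
cone_stack [([325.0, -148.0, 41.0], 0.87)]
pivot [([546.0, 18.0, 116.0], 0.94)]
18.8 [-5.69913343e-01 -3.08945811e+00 -1.15230106e-05] 1.0
```

View pics/a.png

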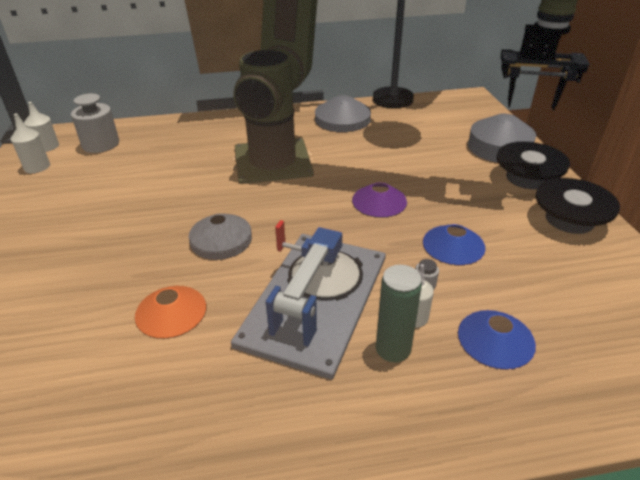

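View pics/b.png

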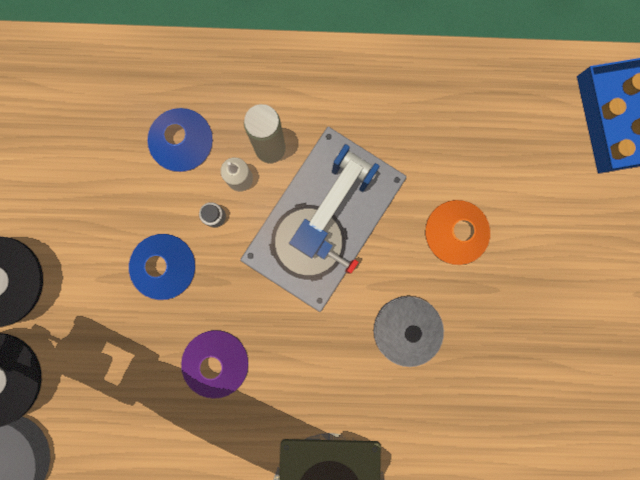

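Only one jig in view: the blue head is at top-camera (310,240), the hinge at (358,170) and the red tab at (352,266). In the scene view the tab is at (281,236). There's only one red tab. The coloured cones (purple, blue, orange) are look-alikes and I'll leave them. Next I fit the jig pose from depth.

```bash
cat > h.py <<'E'
from cell import ctrl
import cv2,numpy as np
from scipy.spatial.transform import Rotation as R
def cloud(p):
    z=p["z_map"]; v,u=np.mgrid[:480,:640]
    c=np.stack([(u-p["cx"])/p["fx"]*z,-(v-p["cy"])/p["fy"]*z,-z],-1)
    w=c@p["T"][:3,:3].T+p["T"][:3,3]; w[z<=0]=np.nan
    return w
E
python3 - <<'E'
from h import *
for n in("scene","top"):
  p=ctrl.read_camera(n); w=cloud(p); hsv=cv2.cvtColor(p["color"],cv2.COLOR_RGB2HSV)
  near=np.hypot(w[...,0]-560,w[...,1])<300
  H,S,V=[hsv[...,i].astype(int) for i in range(3)]
  red=near&((H<6)|(H>174))&(S>150)&(w[...,2]>50)
  bl=near&(H>105)&(H<130)&(S>90)&(w[...,2]>60)
  for nm,m in(("red",red),("bluetop",bl&(w[...,2]>108))):
    q=w[m]; print(n,nm,len(q),np.round(np.median(q,0)),np.round(q.min(0)),np.round(q.max(0)),np.argwhere(m).mean(0).round())
  q=w[bl&(w[...,2]>112)]; 
  k,l,c=cv2.kmeans(q.astype(np.float32),2,None,(3,50,.1),5,cv2.KMEANS_PP_CENTERS); print(c.round())
  # plate
  for lo,hi in((12,28),):
    m=((w[...,2]>lo)&(w[...,2]<hi)&near&(S<70)).astype(np.uint8)
    m=cv2.morphologyEx(m,cv2.MORPH_OPEN,np.ones((3,3)))
    k,lab,st,_=cv2.connectedComponentsWithStats(m); i=1+np.argmax(st[1:,4])
    q=w[lab==i]; r=cv2.minAreaRect(q[:,:2].astype(np.float32)); print("plate",len(q),np.median(q[:,2]).round(1),r,st[i])
  t=w[(w[...,2]>-15)&(w[...,2]<12)&near]; print("bench z",np.median(t[:,2]))
E
```

```text
scene red 132 [469. -28. 108.] [450. -34.  70.] [476. -20. 127.] [233. 280.]
scene bluetop 505 [520.  50. 116.] [482. -71. 108.] [693.  87. 120.] [256. 316.]
[[513.  58. 116.]
 [667. -39. 112.]]
plate 7832 19.5 ((562.69921875, 25.937789916992188), (200.5141143798828, 341.1776428222656), 58.910850524902344) [ 231  243  154  132 7832]
bench z -0.41788668212188895
top red 84 [459. -26. 124.] [448. -35.  76.] [471. -18. 129.] [266. 352.]
top bluetop 694 [522.  44. 116.] [479. -73. 108.] [690.  76. 122.] [214. 325.]
[[513.  51. 117.]
 [656. -27. 113.]]
plate 9952 20.4 ((560.744140625, 25.807235717773438), (199.15924072265625, 339.2528991699219), 58.87476348876953) [ 241  128  164  183 9952]
bench z 0.30518455833868074
```

```bash
cat >> h.py <<'E'
yaw=np.radians(-31.1); O=np.array([510.3,56.9,0])
J=R.from_euler("z",yaw)
def pose(th,out,flip,dz=0,gz=103.,dx=0):
    """TCP pose gripping the tab with the arm at th, latch out mm; gz = grasp height"""
    A=R.from_euler("y",th)   # arm swings up: -x end rises
    piv=np.array([170,0,92.]); g=np.array([dx,-98-out,gz-ctrl.pinch_z+dz])
    p=O+J.apply(piv+A.apply(g-piv))
    t=J*A*R.from_euler("x",np.pi)*R.from_euler("z",np.pi*flip)
    return p,t.as_rotvec()
E
python3 - <<'E'
from h import *
for f in(0,1):
  for a in((0,0,f,140),(0,0,f),(0,16,f),(.22,16,f),(.43,16,f)):
    p,r=pose(*a); q=ctrl.solve_ik(p,r); print(f,a,p.round(),None if q is None else np.round(q,2))
E
```

```text
0 (0, 0, 0, 140) [460. -27. 224.] [-0.18 -0.32  2.04 -0.    1.42  1.94]
0 (0, 0, 0) [460. -27.  84.] [-0.18 -0.19  2.18 -0.    1.15  1.94]
0 (0, 16, 0) [451. -41.  84.] [-0.21 -0.2   2.2  -0.    1.15  1.91]
0 (0.22, 16, 0) [453. -42. 121.] [-0.25 -0.09  2.05  0.06  1.4   1.85]
0 (0.43, 16, 0) [462. -47. 156.] [-0.28  0.03  1.9   0.11  1.63  1.81]
1 (0, 0, 1, 140) [460. -27. 224.] [-0.18 -0.32  2.04 -0.    1.42 -1.2 ]
1 (0, 0, 1) [460. -27.  84.] [-0.18 -0.19  2.18 -0.    1.15 -1.2 ]
1 (0, 16, 1) [451. -41.  84.] [-0.21 -0.2   2.2  -0.    1.15 -1.24]
1 (0.22, 16, 1) [453. -42. 121.] [-0.25 -0.09  2.05  0.06  1.4  -1.3 ]
1 (0.43, 16, 1) [462. -47. 156.] [-0.28  0.03  1.9   0.11  1.63 -1.33]
```

Run:
```python
from h import *
p,r=pose(0,0,1,150); ctrl.reach(p,r); ctrl.set_gripper(44,25)
ctrl.move_linear(pose(0,0,1,50)[0])
c=ctrl.read_camera("wrist"); w=cloud(c); hsv=cv2.cvtColor(c["color"],cv2.COLOR_RGB2HSV)
m=((hsv[...,0]<6)|(hsv[...,0]>174))&(hsv[...,1]>150)&(w[...,2]>115)&(np.hypot(w[...,0]-460,w[...,1]+27)<40)
q=J.inv().apply(w[m]-O); print(m.sum(), q.min(0).round(1) if m.any() else 0, q.max(0).round(1) if m.any() else 0,ctrl.current_ee_pos(),ctrl.current_wrist_force(),ctrl.current_time())
cv2.imwrite("pics/c.png",c["color"][...,::-1])
```

```text
1196 [ -25.8 -115.7  115.1] [ 12.4 -94.2 262.3] [460.65651593 -27.16727527 135.60160412] [-0.02980751  0.40999152  0.0917221 ] 5.35
```

View pics/c.png

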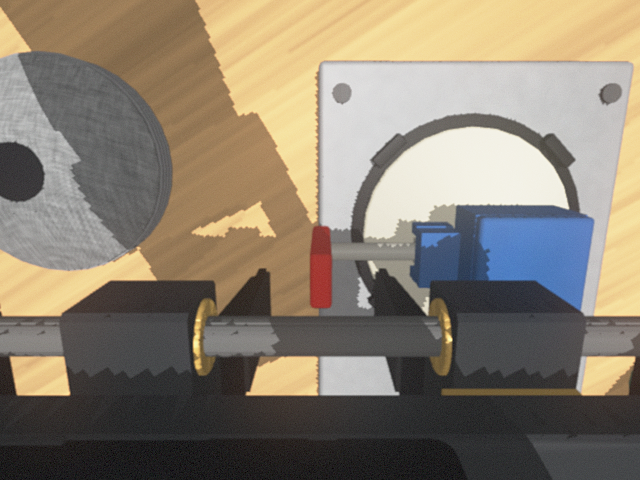

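The wrist view shows the tab at (320,265), midway between the fingers at (265,275) and (382,275), and the rod and guide are clear of them. I'll go down, grip and pull.

Run:
```python
from h import *
f0=np.array(ctrl.current_wrist_force())
def rep(s): print(s,"F(jig)",J.inv().apply(np.array(ctrl.current_wrist_force())-f0).round(1),"w",round(ctrl.current_gripper_width(),1),"ff",np.round(ctrl.current_finger_force(),1),"tcp",(J.inv().apply(np.array(ctrl.current_ee_pos())-O)).round(1),"t",round(ctrl.current_time(),2))
ctrl.move_linear(pose(0,0,1)[0],feed=80); rep("down")
ctrl.set_gripper(4,35); rep("grip")
for o in(6,11,14,16,17,18):
  ctrl.move_linear(pose(0,o,1)[0],feed=30); rep(o)
  if J.inv().apply(np.array(ctrl.current_wrist_force())-f0)[1]>20: break
```

```text
down F(jig) [-0.8  0.2  0.4] w 43.8 ff 0.0 tcp [  0.2 -97.9  84.3] t 6.12
grip F(jig) [ 0.6 -4.2  2.6] w 10.1 ff 35.0 tcp [  0.1 -98.5  84.4] t 6.78
6 F(jig) [ 1.3  6.2 -1.1] w 10.0 ff 35.0 tcp [ 1.000e-01 -1.028e+02  8.420e+01] t 7.12
11 F(jig) [ 1.4  7.9 -1.9] w 9.8 ff 35.0 tcp [ 1.000e-01 -1.075e+02  8.420e+01] t 7.44
14 F(jig) [ 1.7  9.2 -2.9] w 9.9 ff 35.0 tcp [ 1.000e-01 -1.102e+02  8.420e+01] t 7.69
16 F(jig) [ 1.4 10.2 -3.7] w 9.4 ff 35.0 tcp [ 1.00e-01 -1.12e+02  8.41e+01] t 7.94
17 F(jig) [ 1.9  9.9 -3.1] w 9.7 ff 35.0 tcp [ 1.000e-01 -1.129e+02  8.410e+01] t 8.19
18 F(jig) [ 1.8 10.3 -2.6] w 10.1 ff 35.0 tcp [ 1.000e-01 -1.138e+02  8.410e+01] t 8.44
```

Run:
```python
from h import *
f0=np.array([-.03,.41,.09])
def F(): return J.inv().apply(np.array(ctrl.current_wrist_force())-f0)
def rep(s): print(s,"F(jig)",F().round(1),"M",np.round(ctrl.current_ft_torque(),1),"w",round(ctrl.current_gripper_width(),1),"tcp",(J.inv().apply(np.array(ctrl.current_ee_pos())-O)).round(1),"t",round(ctrl.current_time(),2))
for o in(19,20,21,22,23):
  ctrl.move_linear(pose(0,o,1)[0],feed=20); ctrl.wait(.1); rep(o)
  if F()[1]>15: break
print("stop",o)
for th in(.03,.08):
  ctrl.move_linear(*pose(th,o,1),feed=25); rep(th)
```

```text
19 F(jig) [ 1.6 11.1 -3.3] M [ 0.8 -0.7 -0. ] w 10.0 tcp [ 1.000e-01 -1.147e+02  8.420e+01] t 8.79
20 F(jig) [ 0.6 14.7 -2.4] M [ 1.3 -0.9 -0. ] w 9.4 tcp [ 1.000e-01 -1.147e+02  8.430e+01] t 9.14
21 F(jig) [ 1.7 18.8 -4.7] M [ 1.9 -1.1 -0. ] w 10.0 tcp [   0.2 -114.7   84.5] t 9.49
stop 21
0.03 F(jig) [ 1.5 18.6 -3.7] M [ 1.8 -1.1 -0.1] w 10.1 tcp [   0.  -114.7   89.5] t 9.85
0.08 F(jig) [ 1.8 19.  -3.4] M [ 1.7 -1.2 -0.3] w 10.0 tcp [   0.  -114.7   97.9] t 10.34
```

The stop is reached: force rises with no further travel, at 16–17 mm out. I'll carry on with the swing.

Run:
```python
from h import *
f0=np.array([-.03,.41,.09])
def rep(s): print(s,"F(jig)",J.inv().apply(np.array(ctrl.current_wrist_force())-f0).round(1),"M",np.round(ctrl.current_ft_torque(),1),"w",round(ctrl.current_gripper_width(),1),"t",round(ctrl.current_time(),2))
for th in(.16,.25,.34,.43):
  ctrl.move_linear(*pose(th,21,1),feed=40); rep(th)
ctrl.wait(.3); rep("end")
p=ctrl.read_camera("scene"); w=cloud(p); hsv=cv2.cvtColor(p["color"],cv2.COLOR_RGB2HSV)
q=J.inv().apply(w-O); m=(hsv[...,0]>105)&(hsv[...,0]<130)&(hsv[...,1]>90)&(np.abs(q[...,0]-10)<70)&(np.abs(q[...,1])<40)&(q[...,2]>100)
b=q[m]; print(len(b),b.min(0).round(),b.max(0).round(),np.median(b,0).round())
for c in("socket_head","latch_tab"): print(c,[(J.inv().apply(np.array(d["xyz"])-O).round(),round(d["p"],2)) for d in ctrl.look_for(p,c)][:2])
cv2.imwrite("pics/d.png",cv2.resize(p["color"][140:380,150:470,::-1],(800,600)))
```

```text
0.16 F(jig) [ 1.4 18.8 -3.5] M [ 1.6 -1.2 -0.4] w 9.7 t 10.83
0.25 F(jig) [ 0.5 17.6 -4.1] M [ 1.4 -1.2 -0.6] w 10.1 t 11.37
0.34 F(jig) [ 1.1 17.3 -3.6] M [ 1.3 -1.3 -0.8] w 9.6 t 11.9
0.43 F(jig) [ 0.5 17.3 -3.9] M [ 1.2 -1.3 -1. ] w 9.7 t 12.43
end F(jig) [ 0.5 16.9 -4.3] M [ 1.2 -1.3 -1. ] w 10.0 t 12.73Traceback (most recent call last):
  File "<stdin>", line 8, in <module>
  File "scipy/spatial/transform/_rotation.pyx", line 2580, in scipy.spatial.transform._rotation.Rotation.apply
ValueError: Expected input of shape (3,) or (P, 3), got (480, 640, 3).
```

Run:
```python
from h import *
p=ctrl.read_camera("scene"); w=cloud(p); hsv=cv2.cvtColor(p["color"],cv2.COLOR_RGB2HSV)
q=J.inv().apply((w-O).reshape(-1,3)).reshape(w.shape); m=(hsv[...,0]>105)&(hsv[...,0]<130)&(hsv[...,1]>90)&(np.abs(q[...,0]-10)<70)&(np.abs(q[...,1])<40)&(q[...,2]>100)
b=q[m]; print(len(b),b.min(0).round(),b.max(0).round(),np.median(b,0).round())
for c in("socket_head","latch_tab"): print(c,[(J.inv().apply(np.array(d["xyz"])-O).round(),round(d["p"],2)) for d in ctrl.look_for(p,c)][:2])
cv2.imwrite("pics/d.png",cv2.resize(p["color"][140:380,150:470,::-1],(800,600)))
```

```text
652 [  2. -40. 152.] [ 52.  26. 197.] [ 26.   0. 184.]
socket_head [(array([ 84., -11., 150.]), 0.93), (array([ -17., -254.,   33.]), 0.74)]
latch_tab []
```

View pics/d.png

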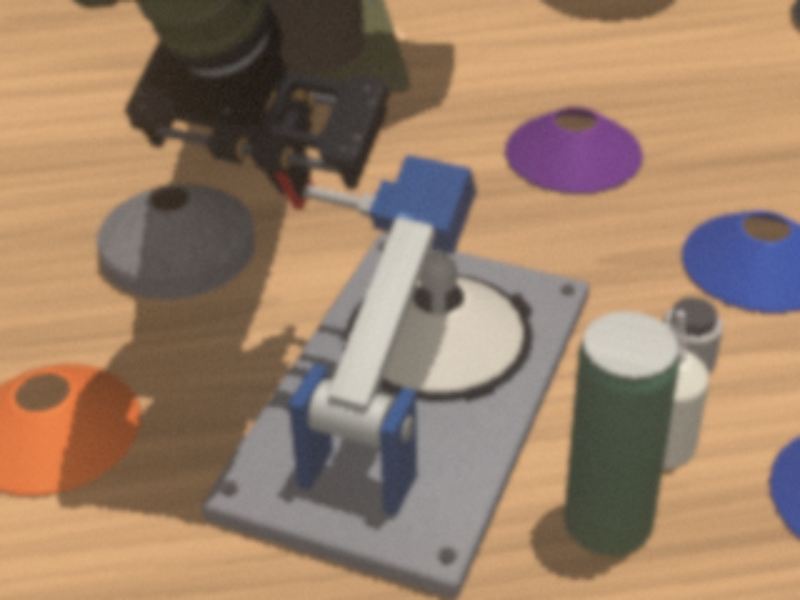

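The crop shows the arm up with its head at (435,195), well clear of the ball at (437,270). The tab is still gripped at (288,188), the cone is still in the jig, and the bystanders look undisturbed. The head top is at about 184–186 mm, roughly 7 cm above its 117 mm start.

```bash
python3 -c "
from cell import ctrl
print(ctrl.sign_off(),ctrl.current_time())"
```

```text
the job is handed in; nothing more can be done
the job is handed in; nothing more can be done
```

The job is handed in: I pulled the latch fully out to its stop and swung the hold-down arm up, raising the socket head about 7 cm, and the gripper is still holding the arm up by the tab; the cone is still in the jig and the bystanders looked undisturbed.

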